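Clamp a peach in the peeling stand

TASK

Slide the clamp head along its rails by its upright fixed grip until the nose is in line with the peach, then pump the clamp's trigger (squeeze it towards the fixed grip, let it spring back, squeeze again) until the round rubber nose presses the peach and is pushed back on its spring about half of its 20 mm. Squeeze gently at the last: a nose pushed nearly all the way back bruises the peach. Move the nose with the trigger only, do not handle the peach, leave everything else alone, and finish while still holding the trigger squeezed so that the peach stays gripped.

Things in the scene. Friction and masses are not known exactly. Their poses are not given: they have to be found in the camera images.
- stand: Fixed white base board, 200 x 430 x 12 mm, under the clamp and the peach's cradle. Origin: underside; the board spans x -100..100, y -225..205 mm. The clamp head slides along its +x on two rails; the nose advances along its +y. Cradle at x 0, y +100 mm. The head, at the -y end: two aluminium cheeks, 42 mm over both in x, y -175..-99 mm, 147 mm high; fixed grip and trigger stand up between them.
- fixed_grip (a point): Point on the middle line of the head's fixed grip, 190 mm above the table: a black upright post 24 mm (x) by 14 mm (y), top at 220 mm, standing 73 mm out of the cheeks. It moves only with the head, which can be slid by it. The trigger stands on its +y side.
- trigger_grip (a point): Middle line of the trigger, about 189 mm above the table: black upright lever 24 mm (x) by 12 mm (y), top at about 219 mm. Its free part begins at 147 mm. It hinges about the stand's x axis 55 mm below. At rest it leans to +y, 43 mm from the fixed grip's middle line (56 mm over both outer faces, 61 mm over the tops); fully squeezed 23 mm (36 mm over both). Squeeze it towards -y.
- trigger (a joint): Trigger angle, rad: 0 released, 0.36 fully squeezed (hard stop). Spring return, 2 N at the grip point rising to 4 N. Squeezing, a pawl catches the bar's teeth (5 mm apart) and pushes the bar forward as far as the grip point then still moves (up to 5 mm is lost before a tooth is caught; a full stroke gives about 15 mm, 11 to 18); on the way back the pawl skips and the bar stays.
- bar (a joint): Advance of the push bar, m (0 fully back, 0.085 at most). It advances by the trigger only. A light brake (2.5 N) holds it, so once the trigger is let go a compressed nose pushes the bar back until the nose is only 2 to 4 mm in: a good grip lasts only while the trigger is held.
- nose (a joint): How far the sprung nose is pushed back on the bar, m: 0 free, 0.020 fully in; 600 N/m (10 mm is 6 N). It stays 0 until the nose touches the peach.
- nose_face (a point): Middle of the front face of the nose, a round black rubber pad 30 mm in diameter facing the stand's +y, 62 mm above the table, on the head's middle line.
- peach_center (a point): Centre of the peach, a ball 70 mm in diameter (170 g), lying loose in a shallow ring on the fixed cradle, its centre about 62 mm above the table. Two steel posts, 88 mm high, stand behind it on the side away from the nose, with 2 mm of play; they take the push.
- head (a joint): Position of the clamp head along the stand's x, m: 0 is with the nose in line with the peach; range -0.075 to 0.045. It starts negative. It stays where it is left (friction 4 N).
Not all that is in view belongs to the job. Leave any blue or purple look-alike of the part that bears peach_center alone.

How it is judged:
By the outcome, as a careful person would: the job done as asked, in the order asked, and still so for the second after the job is handed in, while the arm keeps its last pose, push and grip.
It also fails if it takes over 72 s, if anything falls off the work surface, if the arm or the gripper's body presses on something with over 40 N, if the wrist force passes 120 N, or if a joint passes its speed limit or range.

ROBOT

A 6-joint arm with a two-finger parallel gripper is mounted at the origin on the work surface. World frame = base frame: x ahead of the robot, y to its left, z up, the work surface at z = 0. Lengths are in mm, angles in degrees, forces in N, time in s.
With the tool pointing down it reaches from about 350 to 850 mm from the base axis. Payload 8.1 kg.
Tool frame: the origin (TCP) lies at the very end of the fingers, on their centre line; the grasp point (between the pads) lies 19 mm behind it (tcp_to_grasp is the distance from the TCP to the grasp point, in mm); z points along the fingers, x is the direction in which the jaws open and shut, and the axes are right-handed (so a half turn about z gives the same grasp; the last joint's range is limited). The gripper opens to 85 mm and grips with 20 to 120 N. Pads are 22 mm wide; open, the fingers measure 114 mm over their backs; the gripper's body (76 mm by 85 mm) begins 54 mm behind the grasp point. The pads swing forward as they close: fully open they stand 13 mm farther back than shut.
Start: joints at [66.784, 7.471, 85.268, -0, 87.261, -4.893], TCP at [188.604, 569.591, 198.692] pointing down, gripper open.
Joint ranges: [-169.43, 169.43], [-51.17, 129.36], [1.28, 143.12], [-76.62, 256.62], [0, 156.53], [-152.29, 152.29]. Speed limits (degrees/s): [136.94, 136.94, 159.86, 180, 180, 180].

INTERFACE

Orientations are given as [roll, pitch, yaw] about the fixed x, y, z axes, in that order (R = Rz(yaw) Ry(pitch) Rx(roll)).
In Python, from bench import * gives the robot as it stands. The module is installed in compiled form; this text tells all that it offers.
- The arm moves only by the tool apply_moves, never from a script. Its argument "targets" is text: rows parted by semicolons, each of 7 numbers parted by spaces: the turn, a rotation vector about the tool's x, y, z in rad, then the shift along the tool's x, y, z in cm, then the finger opening in cm, from 0 to 8.54. A call has exactly 5 rows; each row is the pose to reach, as a shift and turn from the pose commanded when the call began, along the tool's axes at that moment; what a row does not reach only later rows make up. A row lasts 1/10 s, in which the tool goes at most 50 mm and 8.59 degrees, less where a joint would pass 70% of its speed; a pose out of reach is approached as far as the arm can. A call with a gripper value outside its range is refused whole. The fingers move at their own pace and stop on an object; "force" is the grip in N (left out, the last holds). Time passes only in rows, so rows that repeat a pose let the fingers close, or fill a call up. It gives the time, the measured TCP pose, the force and the opening at its end, in the units of the state.
- sense(): the state, without advancing time (a new reading comes with each control period).
- snapshot(name): name is "scene" or "side" or "wrist"; returns the picture (420x560x3 uint8, red, green, blue); there is no depth.
- camera_model(name): a dict with "fx", "fy", "cx", "cy" (pixels), "position" and "attitude" of the camera in the world; the wrist camera has in their place "T_tool_cam" (4x4, takes a point from camera to tool coordinates, whose origin is the TCP and whose axes are the tool frame's). Camera axes: x right, y up, looking along -z (the intrinsics and any distortion apply to the point x, -y, -z); pixel columns grow to the right and rows downward; lengths in mm; the calibration is good to about 2 mm. The wrist camera is an equidistant fisheye: a pixel r from the principal point sees the ray r / f radians off the axis. A picture is of the moment at which its call begins: read the wrist's pose just before it. camera_model takes no time and is no camera call.
- hand_in(): hands the job in, once; it reports no verdict.
Trained networks look in the newest picture that a camera, given by its name, has taken for a name from the list of things; names that differ only in an ending like _2 or _b are one class to them, and where a whole thing is asked for, a point or a joint stands for the part that bears it (a point fixed in the world has none). Each returns a list of dicts, best first, with "confidence" (0 to 1); they miss things now and then, are a little off and sometimes report something else, mostly with a low value. They report only what shows in the picture. A call takes as long as a camera call. They do not tell look-alikes from the thing itself.
- recognise(camera, query): "at" ([row, column] in pixels, amid what is visible of it).
- place_of(camera, query): "at" ([row, column] in pixels: a listed point, or the origin of a listed thing).
The state is a dict: "time": time; "joint_pos": joint angles; "qd": joint speeds; "joint_efforts": joint torques, N m; "tool_pos": TCP position; "tcp_rot": TCP orientation; "ft_force": force on the tool from outside, world axes, zero at the start; "wrist_torque": the same for the moment, N m; "finger_gap": finger opening in mm.
Only numpy, scipy, OpenCV 4.12 (cv2) and the standard library are available. Lean on these libraries where they do the work, as an engineer would, in place of code of your own. Each camera call takes 0.05 s, during which the arm holds its last target. There are 200 camera calls.

## Working session

There is one attempt and no reset: what is moved stays moved. The work goes in short steps, Python scripts to look and compute and a tool call to move; the robot and the scene stay as the last step left them, time stands still between calls to the robot, and variables do not carry over. Pictures are saved under pics/ and viewed, about 8 in all and at most 12, crops included, and the job is handed in when it is done.

Besides the shell and the picture viewer there is one more tool, called by a JSON object that holds its "api" and its "payload", one argument or row to a line. apply_moves: Moves the arm, as the interface text tells. Its arguments: {"type":"object","properties":{"targets":{"type":"string"},"force":{"type":"number"}},"required":["targets"]}

```bash
mkdir -p pics; cat > h.py <<'E'
from bench import *
import numpy as np, cv2
from scipy.spatial.transform import Rotation as R
def save(im,n,s=1): cv2.imwrite('pics/'+n,cv2.resize(im[:,:,::-1],None,fx=s,fy=s,interpolation=cv2.INTER_CUBIC))
E
python3 - <<'E'
from h import *
s=sense();print(s['time'],s['tool_pos'],s['tcp_rot'],s['finger_gap'])
ims=[]
for c in ['scene','side','wrist']:
    im=snapshot(c);save(im,c+'0.png');ims.append(im)
    print(c,camera_model(c))
    for q in ['fixed_grip','trigger_grip','nose_face','peach_center','stand']:
        print(q,[(np.round(d['at']).tolist(),round(d['confidence'],2)) for d in place_of(c,q)][:3])
a=np.hstack(ims[:2]);save(a,'both0.png',0.71)
E
```

```text
0.0 [188.34272461 569.02067697 197.61975899] [-1.79990516e+02  1.07469011e-01  7.16782905e+01] 85.32057238609245
scene {'fx': 407.01632138613076, 'fy': 407.01632138613076, 'cx': 274.96077630979227, 'cy': 205.12116937532574, 'position': array([900.16962542, 358.91407449, 524.59424772]), 'attitude': array([ 54.16830691,  -0.1929163 , 135.1648101 ])}
fixed_grip [([135.0, 182.0], 0.77)]
trigger_grip [([143.0, 196.0], 0.66), ([266.0, 221.0], 0.35)]
nose_face [([233.0, 238.0], 0.63), ([266.0, 223.0], 0.32)]
peach_center [([356.0, 344.0], 0.87), ([214.0, 312.0], 0.76), ([273.0, 256.0], 0.74)]
stand [([264.0, 223.0], 0.84), ([135.0, 187.0], 0.39)]
side {'fx': 491.81119440249444, 'fy': 491.81119440249444, 'cx': 281.9954791723145, 'cy': 208.93669735436853, 'position': array([ 265.85764624, -491.26800683,  621.78892676]), 'attitude': array([ 47.10825935,   0.86851988, -27.69068811])}
fixed_grip [([280.0, 398.0], 0.92)]
trigger_grip [([257.0, 378.0], 0.62)]
nose_face [([254.0, 328.0], 0.6)]
peach_center [([291.0, 220.0], 0.92), ([205.0, 326.0], 0.83), ([162.0, 274.0], 0.64)]
stand [([272.0, 349.0], 0.76)]
wrist {'fx': 325.19226210127806, 'fy': 325.19226210127806, 'cx': 281.706714800958, 'cy': 211.6117456353186, 'T_tool_cam': array([[ 9.99999589e-01, -9.06123289e-04, -2.69025041e-05,
        -2.40781964e-01],
       [-8.81704961e-04, -9.65298035e-01, -2.61149242e-01,
        -6.60538338e+01],
       [ 2.10664476e-04,  2.61149159e-01, -9.65298437e-01,
        -1.75717703e+02],
       [ 0.00000000e+00,  0.00000000e+00,  0.00000000e+00,
         1.00000000e+00]])}
fixed_grip []
trigger_grip []
nose_face []
peach_center []
stand []
```

View pics/scene0.png

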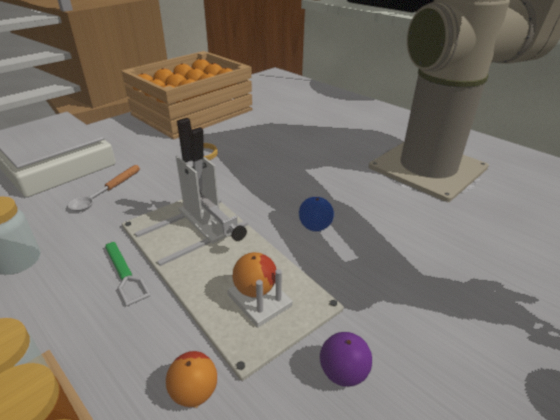

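View pics/side0.png

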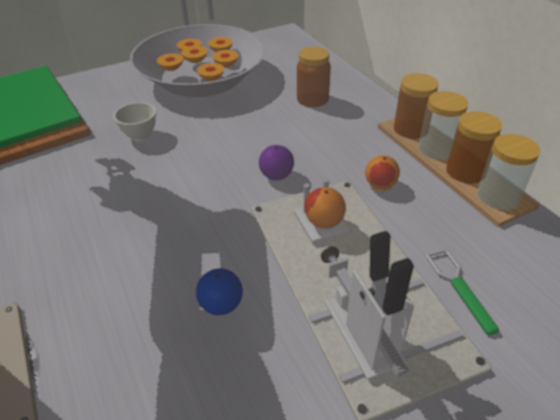

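Scene view: the cradled peach is at (273,256), with the clamp's grips at (135,182) and (143,196) and the nose at (233,238). The look-alikes are a loose peach (378,192), a blue ball (214,316) and a purple ball (358,346). Only the one between the steel posts on the stand's cradle fits. In the side view it is at (205,326).

```bash
cat >> h.py <<'E'
def ray(c,at):
    m=camera_model(c);d=np.array([(at[1]-m['cx'])/m['fx'],-(at[0]-m['cy'])/m['fy'],-1])
    return np.array(m['position']),R.from_euler('xyz',m['attitude'],degrees=True).apply(d/np.linalg.norm(d))
def onz(c,at,z):
    p,d=ray(c,at);return p+d*(z-p[2])/d[2]
def tri(a,b):
    (p,d),(q,e)=ray('scene',a),ray('side',b)
    t=np.linalg.lstsq(np.c_[d,-e],q-p,rcond=None)[0]
    x,y=p+t[0]*d,q+t[1]*e
    return (x+y)/2,np.linalg.norm(x-y)
def proj(c,P):
    m=camera_model(c);v=R.from_euler('xyz',m['attitude'],degrees=True).inv().apply(np.array(P)-m['position'])
    return np.array([m['cy']-m['fy']*v[1]/-v[2],m['cx']+m['fx']*v[0]/-v[2]])
E
python3 - <<'E'
from h import *
np.set_printoptions(precision=1,suppress=True)
for n,a,b in [('fix',(135,182),(280,398)),('trig',(143,196),(257,378)),('nose',(233,238),(254,328)),('peach',(273,256),(205,326)),('stand',(264,223),(272,349)),('c++',(366,240),(185,348)),('c-+',(302,333),(209,258)),('c+-',(223,128),(361,480))]:
    print(n,*tri(a,b))
for z,a,b,n in [(190,(135,182),(280,398),'fix'),(189,(143,196),(257,378),'trig'),(62,(233,238),(254,328),'nose'),(62,(273,256),(205,326),'peach')]: print(n,onz('scene',a,z),onz('side',b,z))
print('c--',onz('side',(408,362),12))
a=snapshot('scene')[90:330,110:350];b=snapshot('side')[150:420,240:510]
save(np.hstack([cv2.resize(a,(400,400)),cv2.resize(b,(400,400))]),'crop.png')
E
```

```text
fix [ 537.7 -242.6  190.2] 5.436756799095785
trig [ 537.6 -202.5  188.8] 2.060117838081841
nose [553.4 -78.2  63.4] 2.895328108765481
peach [603.   16.6  67. ] 5.188367354341619
stand [589.7 -84.8   7.8] 1.1697139553500044
c++ [703.6  93.2  12.9] 2.2897125371953
c-+ [522.8 113.4  14.3] 1.4306238079652638
c+- [ 655.6 -304.1   15.3] 0.29441316097735204
fix [ 539.1 -245.4  190. ] [ 535.3 -241.1  190. ]
trig [ 538.6 -202.9  189. ] [ 536.6 -202.1  189. ]
nose [553.5 -80.4  62. ] [553.  -76.3  62. ]
peach [597.6  14.4  62. ] [608.   19.4  62. ]
c-- [ 479.6 -282.    12. ]
```

View pics/crop.png

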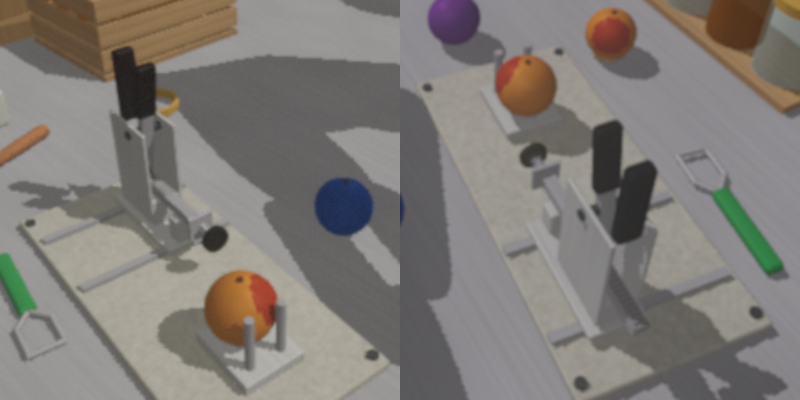

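The crop confirms it: the peach sits on the white cradle in front of two steel posts, and the clamp is on the same board. Stand yaw is about -6.6° with its origin near (591,-85), and the head is at about -37 mm. Next I plan the approach to the fixed grip.

```bash
cat >> h.py <<'E'
YAW=-6.6; O=np.array([591.,-85.])
C,S=np.cos(np.radians(YAW)),np.sin(np.radians(YAW))
def s2w(x,y): return O+[C*x-S*y,S*x+C*y]
def w2s(p): d=np.array(p[:2])-O; return np.array([C*d[0]+S*d[1],-S*d[0]+C*d[1]])
def row(pos,yaw,frm=None):
    s=sense(); p,r=(s['tool_pos'],R.from_euler('xyz',s['tcp_rot'],degrees=True)) if frm is None else (frm[0],R.from_euler('xyz',[180,0,frm[1]],degrees=True))
    t=R.from_euler('xyz',[180,0,yaw],degrees=True)
    print('row',np.round((r.inv()*t).as_rotvec(),3),np.round(r.inv().apply(np.array(pos)-p)/10,2))
E
python3 - <<'E'
from h import *
np.set_printoptions(precision=1,suppress=True)
A=np.array([188.6,569.6,198.7]);B=np.array([538,-243,300.])
P=[(A,71.68)]
for f,y in [(.0,45),(.27,20),(.52,0),(.77,-6.6),(1,-6.6)]:
    p=A+f*(B-A); p[2]=300; P.append((p,y))
for a,b in zip(P,P[1:]): print(b); row(b[0],b[1],a)
E
```

```text
(array([188.6, 569.6, 300. ]), 45)
row [ 0.  -0.   0.5] [  0.    0.  -10.1]
(array([282.9, 350.2, 300. ]), 20)
row [ 0.  -0.   0.4] [-8.8 22.2  0. ]
(array([370.3, 147. , 300. ]), 0)
row [ 0.  -0.   0.3] [ 1.3 22.1  0. ]
(array([457.6, -56.1, 300. ]), -6.6)
row [ 0.  -0.   0.1] [ 8.7 20.3  0. ]
(array([ 538., -243.,  300.]), -6.6)
row [0. 0. 0.] [10.1 17.6  0. ]
```

{"api": "apply_moves", "payload": {
  "targets": "0 0 0.466 0 0 -10.1 8.5; 0 0 0.466 0 0 -10.1 8.5; 0 0 0.466 0 0 -10.1 8.5; 0 0 0.466 0 0 -10.1 8.5; 0 0 0.466 0 0 -10.1 8.5",
  "force": 20
}}

```text
time: 1.5
tool_pos: [188.4, 569.2, 298.6]
tcp_rot: [180.0, 0.1, 45.2]
ft_force: [-0.5, -1.1, -0.2]
finger_gap: 85.1
```

{"api": "apply_moves", "payload": {
  "targets": "0 0 0.436 -8.8 22.2 0 8.5; 0 0 0.436 -8.8 22.2 0 8.5; 0 0 0.436 -8.8 22.2 0 8.5; 0 0 0.436 -8.8 22.2 0 8.5; 0 0 0.436 -8.8 22.2 0 8.5"
}}

```text
time: 2.0
tool_pos: [283.2, 347.5, 297.6]
tcp_rot: [179.9, 0.2, 20.2]
ft_force: [1.1, 1.1, 0.9]
finger_gap: 85.3
```

{"api": "apply_moves", "payload": {
  "targets": "0 0 0.349 1.3 22.1 0 8.5; 0 0 0.349 1.3 22.1 0 8.5; 0 0 0.349 1.3 22.1 0 8.5; 0 0 0.349 1.3 22.1 0 8.5; 0 0 0.349 1.3 22.1 0 8.5"
}}

```text
time: 2.5
tool_pos: [371.2, 143.5, 297.8]
tcp_rot: [179.9, 0.1, 0.1]
ft_force: [-0.1, 0.4, -0.2]
finger_gap: 85.0
```

{"api": "apply_moves", "payload": {
  "targets": "0 0 0.115 8.7 20.3 0 8.5; 0 0 0.115 8.7 20.3 0 8.5; 0 0 0.115 8.7 20.3 0 8.5; 0 0 0.115 8.7 20.3 0 8.5; 0 0 0.115 8.7 20.3 0 8.5"
}}

```text
time: 3.0
tool_pos: [457.8, -59.5, 297.2]
tcp_rot: [180.0, 0.2, -6.5]
ft_force: [0.3, 0.6, -0.3]
finger_gap: 85.2
```

{"api": "apply_moves", "payload": {
  "targets": "0 0 0 10.1 17.6 0 8.5; 0 0 0 10.1 17.6 0 8.5; 0 0 0 10.1 17.6 0 8.5; 0 0 0 10.1 17.6 0 8.5; 0 0 0 10.1 17.6 0 8.5"
}}

```text
time: 3.5
tool_pos: [537.5, -246.7, 294.2]
tcp_rot: [-179.9, 0.4, -6.6]
ft_force: [-0.8, 0.6, -0.6]
finger_gap: 85.1
```

```bash
cat >> h.py <<'E'
def wray(at,s):
    m=camera_model('wrist');u=np.array([at[1]-m['cx'],at[0]-m['cy']]);r=np.linalg.norm(u);th=r/m['fx']
    d=np.array([u[0]/r*np.sin(th),-u[1]/r*np.sin(th),-np.cos(th)]);T=np.array(m['T_tool_cam'])
    Rt=R.from_euler('xyz',s['tcp_rot'],degrees=True)
    return Rt.apply(T[:3,3])+s['tool_pos'],Rt.apply(T[:3,:3]@d)
def wz(at,s,z):
    p,d=wray(at,s);return p+d*(z-p[2])/d[2]
E
python3 - <<'E'
from h import *
np.set_printoptions(precision=1,suppress=True)
s=sense();print(s['time'],s['tool_pos'],s['tcp_rot'],s['ft_force'])
save(snapshot('wrist'),'w1.png')
for q,z in [('fixed_grip',190),('trigger_grip',189),('nose_face',62),('peach_center',62)]:
    for d in place_of('wrist',q)[:2]: w=wz(d['at'],s,z);print(q,d['confidence'],np.array(d['at']),w,w2s(w))
E
```

```text
3.5 [ 537.5 -246.7  294.2] [-179.9    0.4   -6.6] [-0.8  0.6 -0.6]
fixed_grip 0.71 [197.5 283.6] [ 538.6 -243.8  190. ] [ -33.8 -163.7]
trigger_grip 0.73 [148.3 278.1] [ 538.8 -200.2  189. ] [ -38.6 -120.5]
nose_face 0.67 [ 43.6 281.9] [555.4 -76.3  62. ] [-36.3   4.5]
peach_center 0.69 [ 50.6 154.7] [390.5 -55.4  62. ] [-202.6    6.4]
```

View pics/w1.png

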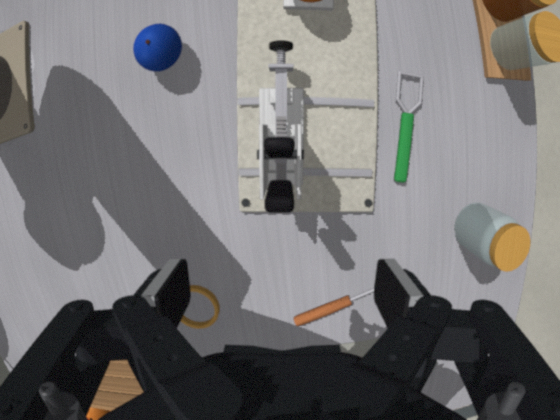

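The wrist view shows the fixed grip at (197,284), the trigger at (148,278), the nose at (45,281) and the peach above the top edge, in line with the earlier fixes. I descend over the fixed grip with the jaws across x.

{"api": "apply_moves", "payload": {
  "targets": "0 0 0 0 0 2 8.5; 0 0 0 0 0 4 8.5; 0 0 0 0 0 5.5 8.5; 0 0 0 0 0 5.5 8.5; 0 0 0 0 0 5.5 8.5"
}}

```text
time: 4.25
tool_pos: [538.1, -241.7, 245.3]
tcp_rot: [180.0, -0.0, -6.5]
ft_force: [0.1, -0.5, 1.0]
finger_gap: 84.7
```

{"api": "apply_moves", "payload": {
  "targets": "0 0 0 0 0 2.5 8.5; 0 0 0 0 0 5 8.5; 0 0 0 0 0 7 8.5; 0 0 0 0 0 7 8.5; 0 0 0 0 0 7 8.5"
}}

```text
time: 4.75
tool_pos: [538.7, -242.5, 176.1]
tcp_rot: [180.0, -0.1, -6.6]
ft_force: [-0.7, 0.1, 1.1]
finger_gap: 85.0
```

{"api": "apply_moves", "payload": {
  "targets": "0 0 0 0 0 0 5; 0 0 0 0 0 0 3; 0 0 0 0 0 0 2.2; 0 0 0 0 0 0 2.2; 0 0 0 0 0 0 2.2",
  "force": 20
}}

```text
time: 5.25
tool_pos: [538.2, -242.5, 175.4]
tcp_rot: [180.0, -0.0, -6.6]
ft_force: [-3.3, 1.5, 4.8]
finger_gap: 23.3
```

{"api": "apply_moves", "payload": {
  "targets": "0 0 0 0 0 0 2.2; 0 0 0 0 0 0 2.2; 0 0 0 0 0 0 2.2; 0 0 0 0 0 0 2.2; 0 0 0 0 0 0 2.2"
}}

```text
time: 5.75
tool_pos: [538.2, -242.5, 175.4]
tcp_rot: [180.0, -0.0, -6.6]
ft_force: [-2.7, 0.5, 4.9]
finger_gap: 23.3
```

```bash
cat >> h.py <<'E'
def rep(qs=(('fixed_grip',190),('trigger_grip',189),('nose_face',62),('peach_center',62))):
    s=sense();print(s['time'],s['tool_pos'],s['tcp_rot'],s['ft_force'],s['finger_gap'],w2s(s['tool_pos']))
    im=snapshot('wrist')
    for q,z in qs:
        for d in place_of('wrist',q)[:2]: w=wz(d['at'],s,z);print(q,round(d['confidence'],2),np.array(d['at']),w,w2s(w))
    return im
np.set_printoptions(precision=1,suppress=True)
E
python3 - <<'E'
from h import *
save(rep(),'w2.png')
E
```

```text
5.75 [ 538.2 -242.5  175.4] [180.   -0.   -6.6] [-2.7  0.5  4.9] 23.3248691626638 [ -34.4 -162.5]
fixed_grip 0.7 [254.3 280.4] [ 537.3 -243.9  190. ] [ -35.1 -164. ]
trigger_grip 0.59 [174.1 283.3] [ 543.7 -201.4  189. ] [ -33.6 -121.1]
nose_face 0.59 [ 15.1 278.8] [554.7 -75.4  62. ] [-37.1   5.4]
peach_center 0.97 [ 27.4 115. ] [397.4 -53.   62. ] [-196.     9.6]
```

View pics/w2.png

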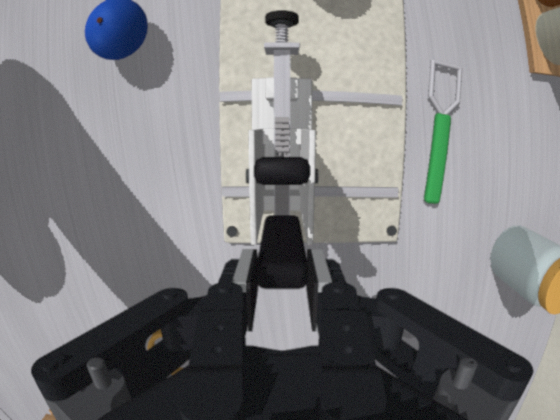

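Wrist view: the pads hold the fixed grip (250,282), clear of the trigger (170,282). Now I slide +x.

{"api": "apply_moves", "payload": {
  "targets": "0 0 0 0.7 0 0 2.2; 0 0 0 1.4 0 0 2.2; 0 0 0 2.1 0 0 2.2; 0 0 0 2.8 0 0 2.2; 0 0 0 3.4 0 0 2.2"
}}

```text
time: 6.5
tool_pos: [572.0, -246.4, 175.4]
tcp_rot: [180.0, 0.0, -6.6]
ft_force: [-4.6, 0.8, 6.8]
finger_gap: 23.4
```

{"api": "apply_moves", "payload": {
  "targets": "0 0 0 0 0 0 2.2; 0 0 0 0 0 0 2.2; 0 0 0 0 0 0 2.2; 0 0 0 0 0 0 2.2; 0 0 0 0 0 0 2.2"
}}

```text
time: 7.0
tool_pos: [572.7, -246.5, 175.4]
tcp_rot: [180.0, -0.1, -6.6]
ft_force: [4.3, -0.1, 6.5]
finger_gap: 23.2
```

```bash
python3 - <<'E'
from h import *
im=rep(); b=snapshot('side')[150:420,200:560];save(np.hstack([cv2.resize(im,(460,345)),cv2.resize(b,(340,255*1+90))]),'w3.png')
for q,z in [('fixed_grip',190),('nose_face',62),('peach_center',62)]:
    for c in ['side','scene']:
        if c=='scene': snapshot(c)
        for d in place_of(c,q)[:3]: w=onz(c,d['at'],z);print(c,q,round(d['confidence'],2),np.array(d['at']),w,w2s(w))
E
```

```text
7.0 [ 572.7 -246.5  175.4] [180.   -0.1  -6.6] [ 4.3 -0.1  6.5] 23.18887432911228 [   0.4 -162.5]
fixed_grip 0.65 [254.3 282.6] [ 572.9 -248.   190. ] [   0.8 -164. ]
trigger_grip 0.82 [174.8 283.6] [ 578.3 -205.7  189. ] [   1.2 -121.4]
nose_face 0.64 [ 18.7 283.8] [593.4 -83.4  62. ] [2.2 1.8]
peach_center 0.67 [35.2 87.1] [398.8 -55.   62. ] [-194.4    7.7]
peach_center 0.55 [ 14.9 283.6] [593.6 -79.7  62. ] [2.  5.6]
side fixed_grip 0.89 [269.6 427.9] [ 574.2 -245.1  190. ] [   1.7 -161. ]
scene fixed_grip 0.92 [139.  167.3] [ 567.3 -250.4  190. ] [  -4.5 -167. ]
side nose_face 0.75 [245.3 347.8] [589.3 -75.5  62. ] [-2.8  9.2]
side nose_face 0.59 [206.9 326.8] [606.7  14.7  62. ] [  4.1 100.9]
side nose_face 0.17 [270.6 428.2] [ 664.8 -173.9   62. ] [ 83.5 -79.8]
scene nose_face 0.78 [241.5 218.2] [592.8 -87.   62. ] [ 2.  -1.8]
side peach_center 0.96 [292.8 220.9] [381.3 -66.8  62. ] [-210.4   -6. ]
side peach_center 0.87 [205.3 321.3] [600.6  22.6  62. ] [ -2.8 108. ]
side peach_center 0.64 [161.2 279.5] [595.2 164.5  62. ] [-24.5 248.4]
scene peach_center 0.93 [215.4 316.9] [414.5 -15.7  62. ] [-183.3   48.6]
scene peach_center 0.77 [355.4 347.3] [613.8 205.   62. ] [-10.7 290.7]
scene peach_center 0.72 [262.3 222.5] [619.9 -41.6  62. ] [23.7 46.4]
```

View pics/w3.png

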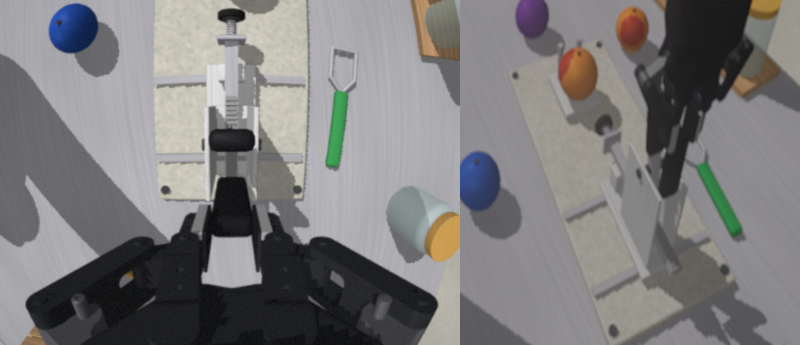

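The head now reads about 0 and the nose looks in line. I release, rise and look from above the nose and peach to confirm the alignment.

{"api": "apply_moves", "payload": {
  "targets": "0 0 0 0 0 0 8.5; 0 0 0 0 0 0 8.5; 0 0 0 0 0 0 8.5; 0 0 0 0 0 0 8.5; 0 0 0 0 0 0 8.5"
}}

```text
time: 8.25
tool_pos: [571.7, -246.1, 174.3]
tcp_rot: [-180.0, 0.0, -6.6]
ft_force: [0.3, -0.9, 0.1]
finger_gap: 85.1
```

{"api": "apply_moves", "payload": {
  "targets": "0 0 0 0 0 -4 8.5; 0 0 0 0 0 -8 8.5; 0 0 0 0 -3 -10 8.5; 0 0 0 0 -8 -10 8.5; 0 0 0 0 -11 -10 8.5"
}}

```text
time: 8.75
tool_pos: [585.3, -134.8, 276.3]
tcp_rot: [-180.0, -0.1, -6.6]
ft_force: [-0.3, 0.3, -0.8]
finger_gap: 85.0
```

{"api": "apply_moves", "payload": {
  "targets": "0 0 0 0 0 0 8.5; 0 0 0 0 0 0 8.5; 0 0 0 0 0 0 8.5; 0 0 0 0 0 0 8.5; 0 0 0 0 0 0 8.5"
}}

```text
time: 9.25
tool_pos: [584.4, -137.9, 274.5]
tcp_rot: [180.0, 0.0, -6.7]
ft_force: [-0.4, -0.6, -0.5]
finger_gap: 85.3
```

```bash
python3 - <<'E'
from h import *
im=rep(); save(im,'w4.png')
E
```

```text
9.25 [ 584.4 -137.9  274.5] [180.    0.   -6.7] [-0.4 -0.6 -0.5] 85.29804519390636 [ -0.5 -53.4]
fixed_grip 0.69 [323.  282.2] [ 571.5 -252.2  190. ] [  -0.2 -168.3]
trigger_grip 0.84 [281.3 282.3] [ 576.8 -207.4  189. ] [  -0.1 -123.2]
nose_face 0.57 [126.5 281.9] [591.9 -73.7  62. ] [-0.4 11.3]
peach_center 0.59 [126.2 124.1] [392.5 -41.5  62. ] [-202.2   20.4]
```

View pics/w4.png

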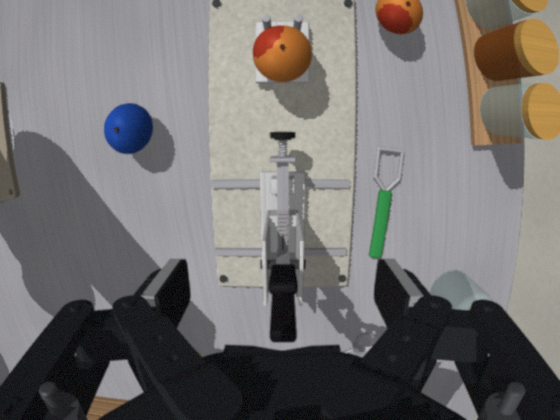

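The nose (133,282) and the peach centre (53,282) lie on one vertical line with the bar, so they are aligned. Next I turn the hand 90° to straddle both grips along y.

{"api": "apply_moves", "payload": {
  "targets": "0 0 0.74 0 8.7 -1 8.5; 0 0 0.74 0 8.7 -1 8.5; 0 0 0.74 0 8.7 -1 8.5; 0 0 0.74 0 8.7 -1 8.5; 0 0 0.74 0 8.7 -1 8.5"
}}

```text
time: 10.0
tool_pos: [574.5, -224.0, 284.7]
tcp_rot: [-180.0, 0.0, -49.4]
ft_force: [1.4, 0.2, 0.3]
finger_gap: 85.2
```

{"api": "apply_moves", "payload": {
  "targets": "0 0 0.74 0 0 0 8.5; 0 0 0.74 0 0 0 8.5; 0 0 0.74 0 0 0 8.5; 0 0 0.74 0 0 0 8.5; 0 0 0.74 0 0 0 8.5"
}}

```text
time: 10.5
tool_pos: [574.6, -223.4, 284.7]
tcp_rot: [180.0, 0.0, -91.7]
ft_force: [-0.5, 0.3, 0.2]
finger_gap: 85.1
```

{"api": "apply_moves", "payload": {
  "targets": "0 0 0.091 0 0 0 8.5; 0 0 0.091 0 0 0 8.5; 0 0 0.091 0 0 0 8.5; 0 0 0.091 0 0 0 8.5; 0 0 0.091 0 0 0 8.5"
}}

```text
time: 11.0
tool_pos: [574.6, -223.4, 284.7]
tcp_rot: [180.0, -0.0, -96.5]
ft_force: [-0.1, -0.9, 1.1]
finger_gap: 84.9
```

```bash
python3 - <<'E'
from h import *
im=rep(); save(im,'w5.png')
row([*s2w(0,-140),240],-96.6)
E
```

```text
11.0 [ 574.6 -223.4  284.7] [180.   -0.  -96.5] [-0.1 -0.9  1.1] 84.91662277825269 [  -0.4 -139.3]
fixed_grip 0.93 [205.8 309.6] [ 569.7 -247.3  190. ] [  -2.5 -163.7]
fixed_grip 0.59 [199.3 260.3] [ 580.2 -205.9  190. ] [   3.1 -121.4]
nose_face 0.61 [179.3 169.6] [592.  -80.1  62. ] [0.4 5. ]
peach_center 0.95 [309.3 179.9] [400.4 -51.8  62. ] [-193.1   11. ]
peach_center 0.94 [182.6 106. ] [601.1  16.7  62. ] [ -1.6 102.2]
row [-0.  0.  0.] [ 0.1 -0.   4.5]
```

View pics/w5.png

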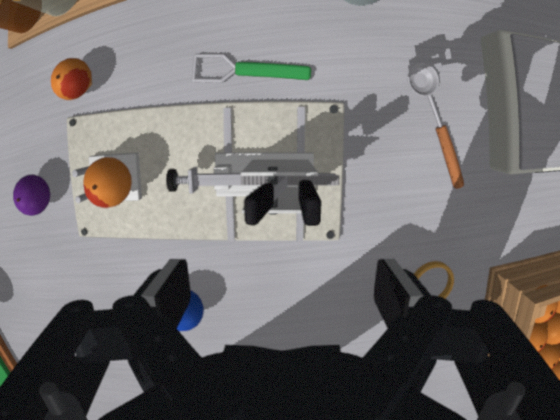

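The wrist view now shows the grips (200,260) and (206,310), the nose (179,170) and the peach (182,106) together, so I can watch them while pumping. I descend, then centre.

{"api": "apply_moves", "payload": {
  "targets": "0 0 0 0 0 3 8.5; 0 0 0 0 0 6 8.5; 0 0 0 0 0 9 8.5; 0 0 0 0 0 11.2 8.5; 0 0 0 0 0 11.7 8.5"
}}

```text
time: 11.75
tool_pos: [572.6, -222.4, 163.9]
tcp_rot: [179.7, 0.1, -96.6]
ft_force: [-0.7, -0.4, -0.5]
finger_gap: 84.9
```

{"api": "apply_moves", "payload": {
  "targets": "0 0 0 0.6 0 0 8.5; 0 0 0 1.2 0 0 8.5; 0 0 0 1.2 0 0 8.5; 0 0 0 1.2 0 0 8.5; 0 0 0 1.2 0 0 8.5"
}}

```text
time: 12.25
tool_pos: [573.8, -235.5, 168.8]
tcp_rot: [-179.9, -0.0, -96.6]
ft_force: [0.9, 0.8, 0.4]
finger_gap: 84.8
```

{"api": "apply_moves", "payload": {
  "targets": "0 0 0 0 0 0 7; 0 0 0 0 0 0 6; 0 0 0 0 0 0 5.5; 0 0 0 0 0 0 5.5; 0 0 0 0 0 0 5.5",
  "force": 20
}}

```text
time: 12.75
tool_pos: [573.3, -235.2, 167.8]
tcp_rot: [-180.0, 0.0, -96.6]
ft_force: [1.6, 2.9, 3.3]
finger_gap: 54.7
```

```bash
python3 - <<'E'
from h import *
im=rep(); save(im,'w6.png')
E
```

```text
12.75 [ 573.3 -235.2  167.8] [-180.     0.   -96.6] [1.6 2.9 3.3] 54.73680488555182 [  -0.3 -151.2]
fixed_grip 0.61 [256.9 301.2] [ 572.5 -245.5  190. ] [   0.1 -161.5]
trigger_grip 0.57 [257.6 239. ] [ 575.3 -213.4  189. ] [  -0.9 -129.4]
nose_face 0.95 [199.8 113.5] [593.6 -72.5  62. ] [ 1.2 12.7]
peach_center 0.89 [202.4  46.8] [602.4  17.5  62. ] [ -0.5 103.2]
peach_center 0.71 [353.5 148.5] [408.5 -58.2  62. ] [-184.4    5.6]
```

View pics/w6.png

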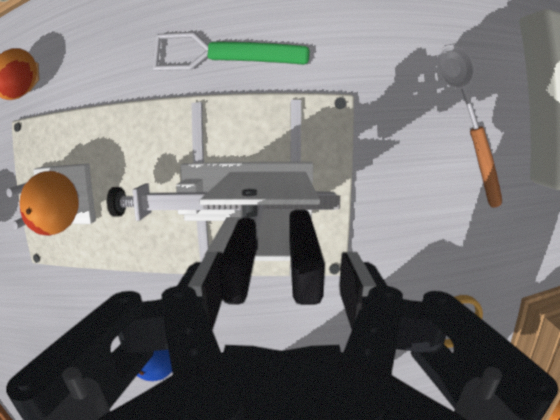

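The trigger finger touches and the nose has moved ahead, from about 5 to 13 mm in y. I continue with full strokes.

{"api": "apply_moves", "payload": {
  "targets": "0 0 0 0 0 0 4.8; 0 0 0 0 0 0 4.2; 0 0 0 0 0 0 3.9; 0 0 0 0 0 0 3.9; 0 0 0 0 0 0 3.9"
}}

```text
time: 13.5
tool_pos: [573.3, -235.3, 167.8]
tcp_rot: [-180.0, -0.0, -96.6]
ft_force: [0.2, 3.8, 4.9]
finger_gap: 38.5
```

```bash
python3 - <<'E'
from h import *
rep()
E
```

```text
13.5 [ 573.3 -235.3  167.8] [-180.    -0.   -96.6] [0.2 3.8 4.9] 38.53703105376007 [  -0.3 -151.4]
fixed_grip 0.86 [255.6 302.9] [ 573.  -246.5  190. ] [   0.7 -162.5]
trigger_grip 0.92 [259.7 251. ] [ 573.3 -219.6  189. ] [  -2.1 -135.8]
nose_face 0.71 [201.2 108.9] [592.9 -66.9  62. ] [-0.2 18.2]
peach_center 0.91 [205.   46.7] [599.5  18.5  62. ] [ -3.4 103.8]
peach_center 0.81 [355.9 150.5] [404.7 -59.8  62. ] [-188.     3.6]
```

{"api": "apply_moves", "payload": {
  "targets": "0 0 0 0 0 0 5.5; 0 0 0 0 0 0 7; 0 0 0 0 0 0 8; 0 0 0 0 0 0 8; 0 0 0 0 0 0 8"
}}

```text
time: 14.25
tool_pos: [573.0, -235.4, 167.4]
tcp_rot: [180.0, -0.0, -96.6]
ft_force: [-0.3, 0.9, -1.2]
finger_gap: 80.1
```

{"api": "apply_moves", "payload": {
  "targets": "0 0 0 0 0 0 6.5; 0 0 0 0 0 0 5; 0 0 0 0 0 0 3.9; 0 0 0 0 0 0 3.9; 0 0 0 0 0 0 3.9"
}}

```text
time: 14.75
tool_pos: [573.6, -235.2, 168.2]
tcp_rot: [-179.9, -0.0, -96.6]
ft_force: [0.8, 5.1, 4.0]
finger_gap: 39.0
```

```bash
python3 - <<'E'
from h import *
rep()
E
```

```text
14.75 [ 573.6 -235.2  168.2] [-179.9   -0.   -96.6] [0.8 5.1 4. ] 39.005284634299954 [   0.  -151.2]
trigger_grip 0.81 [257.6 252.9] [ 574.6 -220.6  189. ] [  -0.7 -136.6]
nose_face 0.93 [200.7 101.7] [594.9 -58.1  62. ] [ 0.7 27.2]
nose_face 0.72 [258.2 254.1] [ 521.1 -203.3   62. ] [ -55.9 -125.6]
peach_center 0.69 [354.9 148. ] [406.4 -56.7  62. ] [-186.6    6.9]
peach_center 0.55 [202.8  47.9] [602.1  16.3  62. ] [ -0.7 101.9]
```

{"api": "apply_moves", "payload": {
  "targets": "0 0 0 0 0 0 5.5; 0 0 0 0 0 0 7; 0 0 0 0 0 0 8; 0 0 0 0 0 0 8; 0 0 0 0 0 0 8"
}}

```text
time: 15.5
tool_pos: [572.9, -235.4, 167.4]
tcp_rot: [180.0, 0.0, -96.6]
ft_force: [-0.5, 1.4, -1.0]
finger_gap: 80.1
```

{"api": "apply_moves", "payload": {
  "targets": "0 0 0 0 0 0 6.5; 0 0 0 0 0 0 5; 0 0 0 0 0 0 3.8; 0 0 0 0 0 0 3.8; 0 0 0 0 0 0 3.8"
}}

```text
time: 16.0
tool_pos: [573.6, -235.2, 168.2]
tcp_rot: [-179.9, -0.0, -96.6]
ft_force: [1.5, 3.6, 5.2]
finger_gap: 38.1
```

```bash
python3 - <<'E'
from h import *
save(rep(),'w7.png')
E
```

```text
16.0 [ 573.6 -235.2  168.2] [-179.9   -0.   -96.6] [1.5 3.6 5.2] 38.10611737312024 [   0.  -151.2]
fixed_grip 0.82 [260.2 305.6] [ 570.5 -247.6  190. ] [  -1.7 -163.9]
trigger_grip 0.66 [258.6 255.9] [ 573.9 -222.1  189. ] [  -1.2 -138.1]
nose_face 0.61 [202.6  91.6] [594.5 -45.   62. ] [-1.1 40.1]
peach_center 0.83 [203.   46.5] [602.1  18.5  62. ] [ -0.9 104.1]
peach_center 0.82 [355.4 147.7] [405.6 -56.   62. ] [-187.5    7.5]
```

View pics/w7.png

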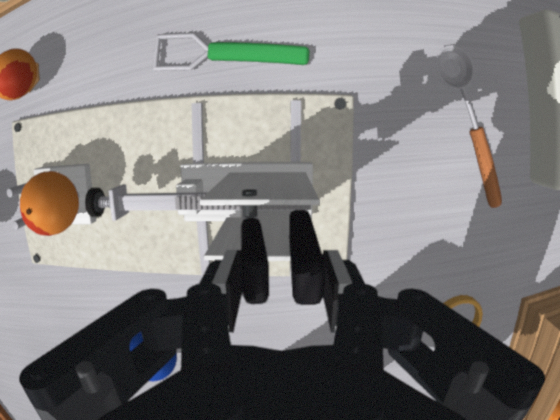

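Nose at (202,92), y about 40 mm, with roughly 25 mm left to the peach. I do another stroke.

{"api": "apply_moves", "payload": {
  "targets": "0 0 0 0 0 0 5.5; 0 0 0 0 0 0 7; 0 0 0 0 0 0 8; 0 0 0 0 0 0 8; 0 0 0 0 0 0 8"
}}

```text
time: 16.75
tool_pos: [572.9, -235.4, 167.3]
tcp_rot: [180.0, 0.0, -96.6]
ft_force: [-0.4, 1.5, -0.8]
finger_gap: 80.0
```

{"api": "apply_moves", "payload": {
  "targets": "0 0 0 0 0 0 6.5; 0 0 0 0 0 0 5; 0 0 0 0 0 0 3.9; 0 0 0 0 0 0 3.9; 0 0 0 0 0 0 3.9"
}}

```text
time: 17.25
tool_pos: [573.7, -235.2, 168.2]
tcp_rot: [-179.9, -0.0, -96.6]
ft_force: [0.4, 4.4, 4.7]
finger_gap: 39.1
```

```bash
python3 - <<'E'
from h import *
im=rep()
np.save('s4.npy',im)
f=[]
for i in range(4): snapshot('side'); f.append(sense()['ft_force'])
print(np.mean(f,0))
for q in ['nose_face','peach_center']:
  for d in place_of('side',q)[:3]:w=onz('side',d['at'],62);print(q,d['confidence'],np.array(d['at']),w2s(w))
E
```

```text
17.25 [ 573.7 -235.2  168.2] [-179.9   -0.   -96.6] [0.4 4.4 4.7] 39.09519730725813 [   0.  -151.2]
fixed_grip 0.8 [259.4 306.2] [ 570.9 -247.9  190. ] [  -1.2 -164.2]
nose_face 0.71 [201.2  86.5] [596.8 -38.9  62. ] [ 0.4 46.5]
peach_center 0.73 [357.7 152.3] [402.1 -61.1  62. ] [-190.4    2.1]
peach_center 0.69 [204.8  48.1] [599.9  16.7  62. ] [ -2.9 102.1]
[1.2 3.8 4.3]
nose_face 0.77 [225.9 337.2] [ 0.6 53.7]
peach_center 0.68 [292.3 220.8] [-210.3   -5.1]
peach_center 0.65 [207.3 326.4] [  3.1 100.2]
```

{"api": "apply_moves", "payload": {
  "targets": "0 0 0 0 0 0 5.5; 0 0 0 0 0 0 7; 0 0 0 0 0 0 8; 0 0 0 0 0 0 8; 0 0 0 0 0 0 8"
}}

```text
time: 18.3
tool_pos: [572.9, -235.4, 167.4]
tcp_rot: [180.0, 0.0, -96.6]
ft_force: [-0.0, 0.5, -0.9]
finger_gap: 79.8
```

{"api": "apply_moves", "payload": {
  "targets": "0 0 0 0 0 0 6.5; 0 0 0 0 0 0 5; 0 0 0 0 0 0 3.9; 0 0 0 0 0 0 3.9; 0 0 0 0 0 0 3.9"
}}

```text
time: 18.8
tool_pos: [573.6, -235.2, 168.2]
tcp_rot: [-179.9, -0.0, -96.6]
ft_force: [1.4, 4.7, 4.2]
finger_gap: 39.3
```

```bash
python3 - <<'E'
from h import *
im=rep()
np.save('s5.npy',im)
f=[]
for i in range(4): b=snapshot('side'); f.append(sense()['ft_force'])
print(np.mean(f,0))
for q in ['nose_face','peach_center']:
  for d in place_of('side',q)[:3]:w=onz('side',d['at'],62);print(q,d['confidence'],np.array(d['at']),w2s(w))
o=np.load('s4.npy')
k=lambda i:cv2.resize(i[160:250,0:220],(800,327),interpolation=cv2.INTER_CUBIC)[:290]
save(np.vstack([k(o),k(im)]),'c8.png')
E
```

```text
18.8 [ 573.6 -235.2  168.2] [-179.9   -0.   -96.6] [1.4 4.7 4.2] 39.32927974585009 [   0.  -151.2]
fixed_grip 0.59 [256.3 303.6] [ 572.8 -246.8  190. ] [   0.5 -162.8]
trigger_grip 0.86 [260.6 252.6] [ 572.9 -220.2  189. ] [  -2.4 -136.4]
nose_face 0.66 [202.3  76.4] [597.3 -25.2  62. ] [-0.6 60.1]
peach_center 0.9 [358.  149.8] [401.5 -57.5  62. ] [-191.4    5.6]
[1.6 3.9 4.3]
nose_face 0.65 [224.7 335.7] [-0.5 57. ]
peach_center 0.84 [206.8 326.9] [  4.4 101. ]
peach_center 0.69 [289.8 219. ] [-211.5    0.1]
peach_center 0.59 [162.2 274.2] [-34.8 249.2]
```

View pics/c8.png

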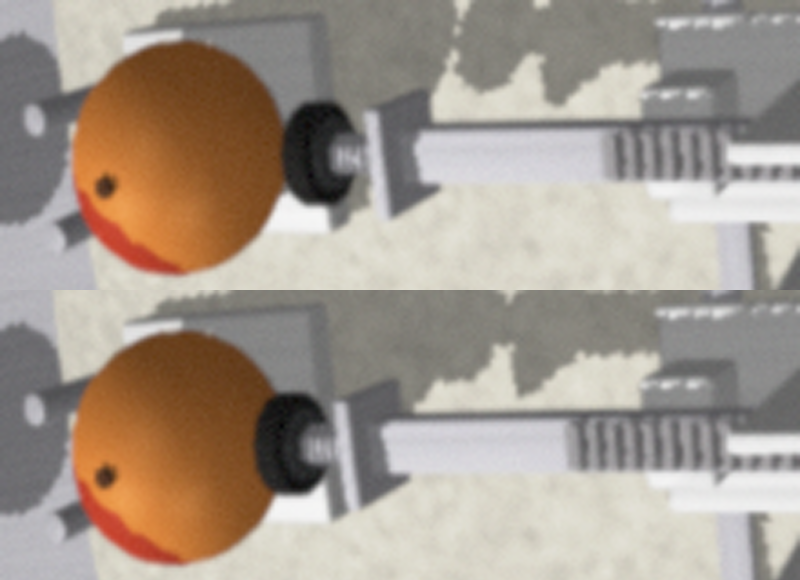

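Crop, before (top) and after (bottom): the nose moved from (150,320) to (440,292) and its neck length behind the pad is unchanged (about 55 against 53 px), so there is no compression yet. The bar advances about 10 mm per stroke at this closing, so one more stroke should just reach contact.

{"api": "apply_moves", "payload": {
  "targets": "0 0 0 0 0 0 5.5; 0 0 0 0 0 0 7; 0 0 0 0 0 0 8; 0 0 0 0 0 0 8; 0 0 0 0 0 0 8"
}}

```text
time: 19.85
tool_pos: [572.9, -235.3, 167.3]
tcp_rot: [180.0, 0.0, -96.6]
ft_force: [0.3, 1.2, -0.6]
finger_gap: 80.1
```

{"api": "apply_moves", "payload": {
  "targets": "0 0 0 0 0 0 6.5; 0 0 0 0 0 0 5.2; 0 0 0 0 0 0 4.3; 0 0 0 0 0 0 3.9; 0 0 0 0 0 0 3.9"
}}

```text
time: 20.35
tool_pos: [573.8, -234.8, 168.5]
tcp_rot: [-179.9, 0.0, -96.6]
ft_force: [0.1, 5.9, 4.8]
finger_gap: 38.9
```

```bash
cat >> h.py <<'E'
def bar(n,prev):
    im=rep((('nose_face',62),('peach_center',62)));np.save(n+'.npy',im)
    f=[]
    for i in range(4): b=snapshot('side'); f.append(sense()['ft_force'])
    print('F',np.mean(f,0))
    o=np.load(prev+'.npy')
    k=lambda i:cv2.cvtColor(cv2.resize(i,None,fx=4,fy=4,interpolation=cv2.INTER_CUBIC),cv2.COLOR_RGB2GRAY)
    A,B=k(o),k(im)
    return o,im,A,B
def track(A,B,r0,r1,c0,c1,m=25):
    t=A[r0*4:r1*4,c0*4:c1*4];x0=max(0,c0-m)
    g=B[(r0-3)*4:(r1+3)*4,x0*4:(c1+6)*4]
    v=cv2.matchTemplate(g,t,cv2.TM_CCOEFF_NORMED);_,s,_,l=cv2.minMaxLoc(v)
    return (l[0]/4+x0-c0, l[1]/4-3, round(s,2))
E
python3 - <<'E'
from h import *
o,im,A,B=bar('s6','s5')
# s5 coords: plate col ~ 92-108 rows 182-222 ; bar end 152-170; nose 70-88; peach stem 25-35
for n,a in [('nose',(184,220,69,90)),('plate',(183,222,91,108)),('barend',(195,212,150,168)),('peach',(195,225,18,45))]: print(n,track(A,B,*a))
E
```

```text
20.35 [ 573.8 -234.8  168.5] [-179.9    0.   -96.6] [0.1 5.9 4.8] 38.883729423967615 [   0.1 -150.8]
nose_face 0.82 [200.3  73.4] [600.  -20.8  62. ] [ 1.6 64.8]
peach_center 0.96 [202.8  50.3] [601.6  13.5  62. ] [-0.7 99.1]
peach_center 0.77 [355.2 150.1] [405.9 -58.7  62. ] [-186.9    4.8]
F [0.1 5.6 5.4]
nose (-4.25, 0.25, 0.91)
plate (-6.75, 1.0, 0.76)
barend (-8.75, 0.25, 0.98)
peach (0.5, 0.0, 0.99)
```

The nose moved less (4.3 px) than the bar end (8.8 px), so there is contact with about 4–5 mm compression. Before the last, gentle stroke I calibrate the pixel scales from the free stroke s4→s5 and measure the tooth pitch.

```bash
python3 - <<'E'
from h import *
k=lambda i:cv2.cvtColor(cv2.resize(i,None,fx=4,fy=4,interpolation=cv2.INTER_CUBIC),cv2.COLOR_RGB2GRAY)
s4,s5,s6=[k(np.load(f's{i}.npy')) for i in (4,5,6)]
for n,a in [('nose',(184,220,77,98)),('plate',(183,222,99,118)),('barend',(195,212,158,176)),('peach',(195,225,18,45)),('static',(180,192,178,200))]: print('4->5',n,track(s4,s5,*a))
for n,a in [('plate',(186,216,92,100)),('static',(180,192,178,200))]: print('5->6',n,track(s5,s6,*a))
p=s6[198*4:207*4,135*4:200*4].mean(0)
from scipy.signal import find_peaks
q=find_peaks(-p,prominence=3)[0]; print('dark lines',q/4+135)
E
```

```text
4->5 nose (-7.5, 0.0, 0.74)
4->5 plate (-8.5, 0.0, 0.92)
4->5 barend (-10.25, 0.0, 0.98)
4->5 peach (0.0, 0.0, 1.0)
4->5 static (0.0, 0.0, 1.0)
5->6 plate (-7.25, -3.0, 0.92)
5->6 static (0.0, 0.25, 0.94)
dark lines [151.8 156.5 161.5 166.5 171.8 176.8 182.  187.2 192.5 198. ]
```

{"api": "apply_moves", "payload": {
  "targets": "0 0 0 0 0 0 5.5; 0 0 0 0 0 0 7; 0 0 0 0 0 0 8; 0 0 0 0 0 0 8; 0 0 0 0 0 0 8"
}}

```text
time: 21.2
tool_pos: [573.0, -235.4, 167.4]
tcp_rot: [180.0, 0.0, -96.6]
ft_force: [-0.8, 0.4, -0.3]
finger_gap: 80.1
```

```bash
python3 - <<'E'
from h import *
o,im,A,B=bar('s7','s6')
for n,a in [('nose',(184,220,65,86)),('plate',(183,222,85,101)),('barend',(195,212,141,159)),('peach',(195,225,18,45)),('static',(180,192,178,200))]: print(n,track(A,B,*a,10))
E
```

```text
21.2 [ 573.  -235.4  167.4] [180.    0.  -96.6] [-0.8  0.4 -0.3] 80.09408760100376 [  -0.6 -151.4]
nose_face 0.83 [200.8  70.5] [599.3 -18.3  62. ] [ 0.6 67.2]
peach_center 0.72 [203.7  47.8] [600.5  15.9  62. ] [ -2.2 101.4]
F [ 0.1  1.3 -0.7]
nose (-1.0, -0.5, 1.0)
plate (-1.0, -0.5, 0.98)
barend (-0.75, -0.75, 0.99)
peach (-1.25, -0.25, 0.99)
static (-1.25, -0.75, 0.98)
```

After release the bar slipped only about 0.5 mm, and the nose is about 3 mm in, matching the 2–4 mm the clamp holds by itself. The scale is 1.0 px/mm at the bar teeth, so I need about 7 mm more bar. I squeeze in small steps.

{"api": "apply_moves", "payload": {
  "targets": "0 0 0 0 0 0 7; 0 0 0 0 0 0 6.2; 0 0 0 0 0 0 5.5; 0 0 0 0 0 0 5.3; 0 0 0 0 0 0 5.3"
}}

```text
time: 22.05
tool_pos: [574.1, -234.3, 168.8]
tcp_rot: [-179.9, 0.1, -96.6]
ft_force: [0.0, 6.5, 4.7]
finger_gap: 53.2
```

```bash
cat > t.py <<'E'
import sys
from h import *
o,im,A,B=bar(sys.argv[1],'s7')
st=track(A,B,180,192,178,200,10)
for n,a in [('nose',(184,220,64,85)),('plate',(183,222,84,100)),('barend',(195,212,140,158)),('peach',(195,225,17,44))]:
    t=track(A,B,*a,20);print(n,round(t[0]-st[0],2),t)
E
python3 t.py s8
```

```text
22.05 [ 574.1 -234.3  168.8] [-179.9    0.1  -96.6] [0.  6.5 4.7] 53.158860793312776 [   0.3 -150.2]
nose_face 0.76 [201.6  75.5] [598.5 -22.4  62. ] [ 0.2 63. ]
peach_center 0.74 [353.7 149.7] [408.2 -58.3  62. ] [-184.6    5.5]
peach_center 0.66 [204.5  50.6] [599.9  14.6  62. ] [ -2.6 100. ]
F [0.7 6.6 5.4]
nose -1.25 (0.75, 1.0, 0.91)
plate -3.25 (-1.25, 1.75, 0.91)
barend -4.75 (-2.75, 0.75, 0.99)
peach -0.25 (1.75, 0.25, 0.99)
```

{"api": "apply_moves", "payload": {
  "targets": "0 0 0 0 0 0 5.1; 0 0 0 0 0 0 4.9; 0 0 0 0 0 0 4.8; 0 0 0 0 0 0 4.8; 0 0 0 0 0 0 4.8"
}}

```text
time: 22.9
tool_pos: [574.2, -234.0, 169.0]
tcp_rot: [-179.9, 0.1, -96.5]
ft_force: [0.9, 7.8, 6.4]
finger_gap: 48.3
```

```bash
python3 t.py s9
```

```text
22.9 [ 574.2 -234.   169. ] [-179.9    0.1  -96.5] [0.9 7.8 6.4] 48.315520897165825 [   0.5 -149.9]
nose_face 0.91 [200.7  74.9] [599.6 -21.3  62. ] [ 1.3 64.3]
peach_center 0.93 [203.8  50.7] [600.8  14.9  62. ] [ -1.8 100.4]
peach_center 0.89 [356.2 151.7] [404.3 -59.2  62. ] [-188.4    4.2]
F [0.3 7.8 6.3]
nose -2.0 (0.75, 1.25, 0.86)
plate -4.5 (-1.75, 2.25, 0.84)
barend -6.25 (-3.5, 0.75, 0.99)
peach -0.5 (2.25, 0.25, 0.98)
```

```bash
python3 - <<'E'
from h import *
k=lambda n:cv2.resize(np.load(n+'.npy')[178:228,20:180],(800,250),interpolation=cv2.INTER_CUBIC)[20:215]
save(np.vstack([k('s5'),k('s7'),k('s9')]),'c12.png')
E
```

```text
(no output)
```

View pics/c12.png

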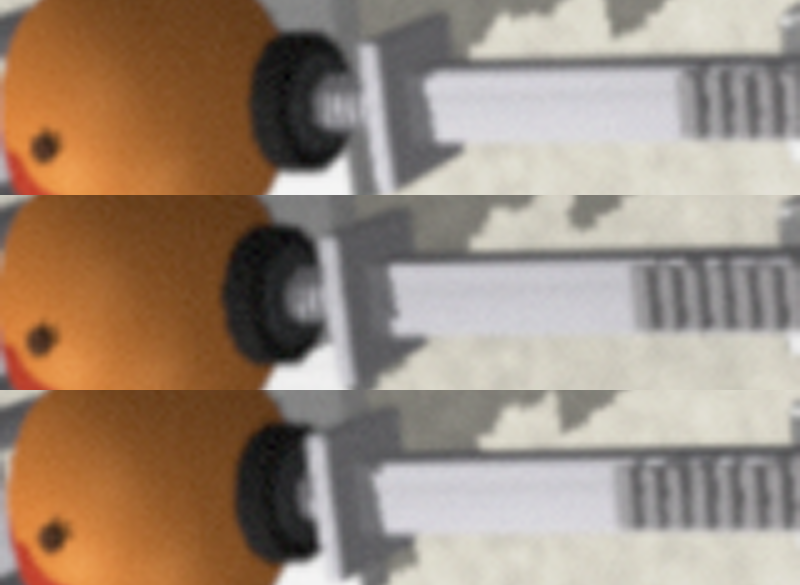

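Crops (free / released / now): pad's left edge to plate is 110 / 98 / 73 px at about 3.9 px/mm, so the compression is 0 / about 3 / about 9 mm. The bar tracking gives 8.7 mm. I add a hair more squeeze and hold.

{"api": "apply_moves", "payload": {
  "targets": "0 0 0 0 0 0 4.7; 0 0 0 0 0 0 4.7; 0 0 0 0 0 0 4.7; 0 0 0 0 0 0 4.7; 0 0 0 0 0 0 4.7"
}}

```text
time: 23.75
tool_pos: [574.3, -233.9, 169.1]
tcp_rot: [-179.9, 0.1, -96.5]
ft_force: [1.0, 7.7, 5.6]
finger_gap: 47.0
```

{"api": "apply_moves", "payload": {
  "targets": "0 0 0 0 0 0 4.7; 0 0 0 0 0 0 4.7; 0 0 0 0 0 0 4.7; 0 0 0 0 0 0 4.7; 0 0 0 0 0 0 4.7"
}}

```text
time: 24.25
tool_pos: [574.3, -233.9, 169.1]
tcp_rot: [-179.9, 0.1, -96.5]
ft_force: [0.6, 8.5, 6.3]
finger_gap: 46.9
```

```bash
python3 t.py s10; python3 - <<'E'
from h import *
k=lambda n:cv2.cvtColor(cv2.resize(np.load(n+'.npy'),None,fx=4,fy=4,interpolation=cv2.INTER_CUBIC),cv2.COLOR_RGB2GRAY)
a,b=k('s9'),k('s10')
for n,r in [('nose',(184,220,66,82)),('plate',(186,216,81,89)),('barend',(195,212,137,155)),('peach',(195,225,20,46))]: print('9->10',n,track(a,b,*r,8))
E
```

```text
24.25 [ 574.3 -233.9  169.1] [-179.9    0.1  -96.5] [0.6 8.5 6.3] 46.92094905474697 [   0.5 -149.9]
nose_face 0.9 [201.1  73.9] [599.4 -19.7  62. ] [ 0.8 65.9]
peach_center 0.88 [203.4  48.7] [601.6  18.   62. ] [ -1.3 103.5]
F [0.2 7.8 6.8]
nose -2.0 (0.75, 1.25, 0.86)
plate -4.75 (-2.0, 2.25, 0.83)
barend -6.5 (-3.75, 0.75, 0.99)
peach -0.5 (2.25, 0.25, 0.98)
9->10 nose (0.0, 0.0, 1.0)
9->10 plate (0.0, 0.0, 0.99)
9->10 barend (-0.25, 0.0, 1.0)
9->10 peach (0.0, 0.0, 1.0)
```

Compression is about 9–10 mm and steady over more than a second, with the trigger held. I hand in.

```bash
python3 -c "
from bench import *
print(hand_in())"
```

```text
the job is handed in; nothing more can be done
None
```

The clamp now holds the peach, with the nose pushed back about 9–10 mm of its 20 mm. I handed in with the trigger still squeezed, at about 24 s of the 72 s allowed.

- **Sliding the head:** I gripped the fixed grip and slid the head about 34 mm. From above, the nose and the peach lay on one line in the wrist camera, within about 1 mm.
- **Pumping the trigger:** I turned the hand to straddle both grips and pumped six strokes until the nose touched the peach. Once I let go, it stayed about 3 mm in. A seventh, gentle stroke in small steps brought it to the final squeeze.
- **Last checks:** The gap between pad and plate in the last close-up gave about 9–9.5 mm. Tracking the bar gave about 8.7 mm, before a last squeeze of a few tenths of a millimetre. Picture and readings were steady at the end, with the peach still in its cradle.
- **What disagreed:** The automatic tracking of the nose pad gave a lower compression. It matched poorly against the peach behind the pad, so I relied on the enlarged crop and the bar's teeth instead. The trained networks' nose positions also scattered by several millimetres.

I viewed 12 pictures, the maximum allowed and more than the 8 planned.

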